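# Clip the jar onto the snap hook

## Task

At this fly-tying bench, clip the amber jar with the orange cap onto the snap hook of the steel stand: hold the jar by its yellow tab, push its wire eye against the orange sprung gate until the eye's leg passes inside and the gate snaps shut behind it. Then let go and leave the jar hanging still on the hook, clear of the bench, without disturbing the green spool or the green bottle.

Things in the scene. Friction and masses are not known exactly. Their poses are not given: they have to be found in the camera images.
- jar: Loose amber jar, about 140 g, upright: glass 46 mm diameter, orange cap 56 mm diameter with its top at z = 52 mm, then a rigid wire eye (see eye) and a yellow grip tab (see tab). Origin: centre of its underside, z up; the eye lies in its x-z plane. A half turn about z makes no difference.
- eye (a point): Middle of the jar's wire eye, on its axis 64 mm above its underside; axes as the jar's. 5.5 mm round steel: two upright legs at x = -24 and +24 mm, from the cap (z = 52 mm above the jar's underside) up to 76 mm, joined by a shallow roof whose centre line peaks at 82 mm at x = 0. Opening 42 mm wide, 21 mm high beside the legs, 27 mm in the middle.
- tab (a point): Centre of the yellow grip tab on top of the eye's roof, 93 mm above the jar's underside, on its axis; axes as the jar's. 24 mm along x, 10 mm thick along y, from 80 to 106 mm above the underside.
- hook_stand: Fixed steel stand with a snap hook: a level closed loop of 6 mm bar, centre line 140 mm above the bench, 57 mm deep in x, 44 to 48 mm wide in y. Origin: on the bench under the middle of the hook's mouth; x points from the mouth into the hook and on to the post (14 mm thick, at x = 105 mm, base disc 90 mm diameter, 12 mm thick). Nothing of it is higher than 150 mm.
- mouth (a point): Middle of the hook's mouth, on the shut gate's centre line, 140 mm above the bench; axes as hook_stand's. The mouth is open between the steel bar ends at y = -14 mm (the nose) and y = +14 mm, and closed by the orange gate. Inside, the back bar's centre line is 57 mm beyond.
- loop_centre (a point): Middle of the space inside the hook's loop, 28 mm beyond the mouth along hook_stand's x, 140 mm above the bench.
- gate (a joint): Orange sprung gate across the mouth, 5 mm round, 30 mm long: swings level about an upright pivot at y = +15 mm, free end at the nose. 0 = shut, grows as it swings inward (+x), to 1.35 rad; never outward. Takes about 3 to 6 N pushed in its middle. A leg of the eye pushed through the middle clears the gate's end 31 to 34 mm inside the mouth line; it then snaps shut.
- spool: Bystander: loose green thread spool, 48 mm diameter, 50 mm tall, upright; origin at the centre of its underside.
- cement: Bystander: loose small green glass bottle with a black cap, 40 mm diameter, 75 mm tall, upright; origin at the centre of its underside. (Not listed: a fixed steel fly-tying vise, 230 mm tall, stands at the far left of the bench, more than 0.72 m from the robot's axis.)
Things that resemble listed ones, but are neither listed nor needed, are in the scene too. Of the things that look like the jar, the largest one is meant.

How it is judged:
By the outcome, as a careful person would: the job done as asked, in the order asked, and still so for the second after the job is handed in, with the robot touching nothing.
It also fails if it takes over 48 s, if anything falls off the work surface, if the arm or the gripper's body presses on something with over 40 N, if the wrist force passes 120 N, or if a joint passes its speed limit or range.

## Robot

A 6-joint arm with a two-finger parallel gripper is mounted at the origin on the work surface. World frame = base frame: x ahead of the robot, y to its left, z up, the work surface at z = 0. Lengths are in m, angles in rad, forces in N, time in s.
With the tool pointing down it reaches from about 0.35 to 0.775 m from the base axis. Payload 7.3 kg.
Tool frame: the origin (TCP) lies midway between the tips of the shut fingers; the grasp point (between the pads) lies 19 mm behind it (robot.grip_depth is the z of the grasp point in the tool frame, in m); z points along the fingers, y is the line along which they close (so a half turn about z gives the same grasp; the last joint's range is limited). The gripper opens to 92 mm and grips with 3 to 60 N. Pads are 19 mm wide; open, the fingers measure 130 mm over their backs; the gripper's body (75 mm by 190 mm) begins 47 mm behind the grasp point.
Start: joints at [-1.378, 0.342, 1.524, -0, 1.275, -0.146], TCP at [0.175, -0.495, 0.227] pointing down, gripper open.
Joint ranges: [-2.53, 2.53], [-0.77, 2.02], [0.04, 2.7], [-1, 4.14], [0.28, 2.66], [-3.11, 3.11]. Speed limits (rad/s): [2.57, 2.57, 3.14, 3.14, 3.14, 3.14].

## Interface

Orientations are given as [roll, pitch, yaw] about the fixed x, y, z axes, in that order (R = Rz(yaw) Ry(pitch) Rx(roll)).
In Python, from cell import robot, viewer gives the robot as it stands.
- The arm moves only by the tool step_arm, never from a script. Its argument "increments" is a list of rows, each an object with "delta_pos": the shift along the tool's x, y, z in cm, a list of three; "dr": the turn, a rotation vector about the tool's x, y, z in degrees, a list of three; "fingers": the closure, from -1 (fully open) to 1 (shut), so that 0 is half open. In form: [{"delta_pos": [tx, ty, tz], "dr": [wx, wy, wz], "fingers": fingers}, ...]. A call has exactly 5 rows; each row is the pose to reach, as a shift and turn from the pose commanded when the call began, along the tool's axes at that moment; what a row does not reach only later rows make up. A row lasts 1/8 s, in which the tool goes at most 62.5 mm and 10.7 degrees, less where a joint would pass 70% of its speed; a pose out of reach is approached as far as the arm can. A call with a gripper value outside its range is refused whole. The fingers move at their own pace and stop on an object; "newtons" is the grip in N (left out, the last holds). Time passes only in rows, so rows that repeat a pose let the fingers close, or fill a call up. It gives the time, the measured TCP pose, the force, the opening and the grip force at its end, in the units of the state.
- robot.observe(): the state, without advancing time (a new reading comes with each control period).
- viewer.read_camera(name): name is "side" or "top" or "wrist"; returns the picture (480x640x3 uint8, red, green, blue); there is no depth.
- viewer.camera_params(name): a dict with "K" (3x3 intrinsics, pixels), "k1" (the pictures are not rectified: a ray, as slopes to the right and down, at radius r is drawn at 1 + k1 r^2 times it, then the intrinsics apply), "T" (4x4, takes a point from camera to world coordinates). Camera axes: x right, y down, z forward; pixel columns grow to the right and rows downward; lengths in m; the calibration is good to about 2 mm. A picture is of the moment at which its call begins: read the wrist's pose just before it. camera_params takes no time and is no camera call; for the wrist camera it gives the pose at the moment of the call.
- robot.hand_in(): hands the job in; it is judged then, once.
The state is a dict: "time": time; "qpos": joint angles; "qvel": joint speeds; "joint_efforts": joint torques, N m; "tool_pos": TCP position; "tool_rot": TCP orientation; "contact_force": force on the tool from outside, world axes, zero at the start; "torque": the same for the moment, N m; "opening": finger opening in m; "grip_force": force on a finger pad.
Only numpy, scipy, OpenCV 4.12 (cv2) and the standard library are available. Lean on these libraries where they do the work, as an engineer would, in place of code of your own. Each camera call takes 0.05 s, during which the arm holds its last target. There are 200 camera calls.

## Working session

There is one attempt and no reset: what is moved stays moved. The work goes in short steps, Python scripts to look and compute and a tool call to move; the robot and the scene stay as the last step left them, time stands still between calls to the robot, and variables do not carry over. Pictures are saved under pics/ and viewed, at most 11 in all, crops included, and the job is handed in when it is done.

Besides the shell and the picture viewer there is one more tool, called after "Emit:" by a JSON object that holds its "name" and its "arguments". step_arm: Moves the arm, as the interface text tells. Its arguments: {"type":"object","properties":{"increments":{"type":"array"},"newtons":{"type":"number"}},"required":["increments"]}

```bash
mkdir -p pics; cat > h.py <<'E'
import numpy as np, cv2
from cell import robot, viewer
def shot(n,f=None):
    P=viewer.camera_params(n); im=viewer.read_camera(n)
    if f: cv2.imwrite('pics/'+f,im[:,:,::-1])
    return im,P
def ray(P,uv):
    K=P['K']; d=np.linalg.solve(np.array(K),[uv[0],uv[1],1.]); xd=d[:2]; x=xd.copy()
    for _ in range(20): x=xd/(1+P['k1']*(x@x))
    T=np.array(P['T']); return T[:3,3],T[:3,:3]@np.array([x[0],x[1],1])
def onz(P,uv,z):
    o,d=ray(P,uv); return o+d*(z-o[2])/d[2]
def proj(P,p):
    T=np.array(P['T']); c=T[:3,:3].T@(np.array(p)-T[:3,3]); x=c[:2]/c[2]; x=x*(1+P['k1']*(x@x))
    return (np.array(P['K'])@[x[0],x[1],1])[:2]
E
python3 - <<'E'
from h import *
a,P=shot('top','top.png'); b,Q=shot('side','side.png')
for p in(P,Q): print(np.round(p['T'],3).tolist(),np.array(p['K']).tolist(),p['k1'])
print(robot.observe()['time'])
E
```

```text
[[-0.009, -0.994, 0.105, 0.442], [-1.0, 0.009, 0.006, -0.036], [-0.007, -0.105, -0.994, 1.362], [0.0, 0.0, 0.0, 1.0]] [[575.9508826768059, 0.0, 326.64713186179404], [0.0, 575.9508826768059, 242.9270062811436], [0.0, 0.0, 1.0]] -0.0235963349501689
[[-0.79, -0.335, 0.514, 0.025], [-0.613, 0.452, -0.648, 0.708], [-0.015, -0.827, -0.562, 0.717], [0.0, 0.0, 0.0, 1.0]] [[622.6042921805608, 0.0, 312.06819962027237], [0.0, 622.6042921805608, 242.60695994347978], [0.0, 0.0, 1.0]] -0.12485088218835426
0.1
```

View pics/top.png

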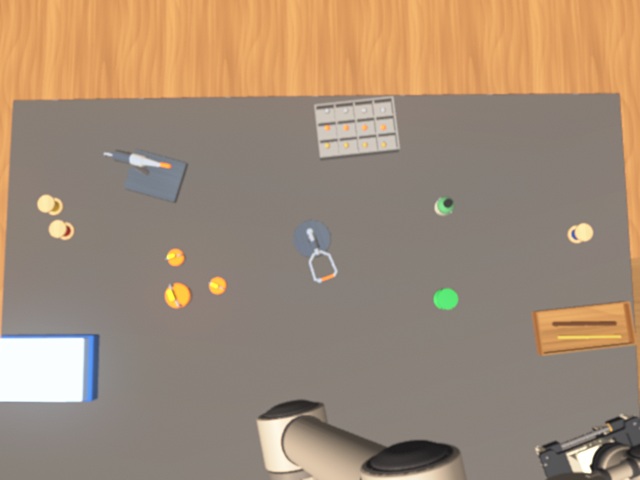

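View pics/side.png

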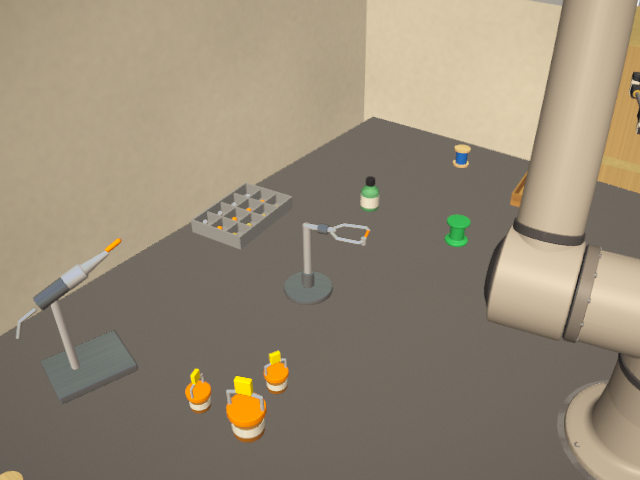

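The top view shows three jars: a large one at (177,295) and small ones at (176,257) and (217,285). In the side view the large one is at (247,410) and the small ones at (199,392) and (276,375). I choose the large one. The hook's orange gate is at top (327,278) and side (366,234).

```bash
python3 - <<'E'
from h import *
im={n:cv2.imread(f'pics/{n}.png') for n in('top','side')}
P={n:viewer.camera_params(n) for n in im}
def comps(n,lo,hi,box,mn=4):
    m=cv2.inRange(cv2.cvtColor(im[n],cv2.COLOR_BGR2HSV),lo,hi); M=np.zeros_like(m); x0,y0,x1,y1=box; M[y0:y1,x0:x1]=m[y0:y1,x0:x1]
    k,l,s,c=cv2.connectedComponentsWithStats(M)
    return [(c[i].round(1),s[i,4],s[i,:4],np.argwhere(l==i)[:,::-1]) for i in range(1,k) if s[i,4]>=mn]
OR=((5,150,120),(21,255,255)); YE=((25,150,120),(34,255,255)); GR=((50,120,60),(75,255,255))
for n,box,z in(('top',(150,235,240,320),.052),('side',(170,340,300,445),.052)):
  for nm,c in(('or',OR),('ye',YE)):
    for q in comps(n,*c,box): 
        print(n,nm,q[0],q[1],q[2],onz(P[n],q[0],z if nm=='or' else (.1 if n=='top' else .093)).round(4))
for n,box in(('top',(300,265,350,290)),('side',(350,220,385,250))):
  for q in comps(n,*OR,box):
    xy=q[3]; w=np.array([onz(P[n],p,.14) for p in xy.astype(float)])[:,:2]; mu=w.mean(0); u=np.linalg.svd(w-mu)[2][0]; t=(w-mu)@u
    print(n,'gate',q[0],q[1],mu.round(4),u.round(3),np.ptp(t))
for q in comps('top',*GR,(400,180,480,330)): print('green',q[0],q[1],onz(P['top'],q[0],.05).round(3))
c=np.hstack([cv2.resize(im['top'][230:330,150:250],(400,400),interpolation=2),cv2.resize(im['top'][215:290,285:360],(400,400),interpolation=2)])
cv2.imwrite('pics/c1.png',c)
E
```

```text
top or [176.3 256.6] 121 [168 249  16  17] [0.5521 0.3171 0.052 ]
top or [218.3 284.9] 110 [209 277  17  17] [0.4867 0.22   0.052 ]
top or [181.  293.5] 148 [172 283  18  24] [0.4678 0.3049 0.052 ]
top or [169.4 301.7] 33 [165 293  13  15] [0.4495 0.331  0.052 ]
top or [173.5 302. ] 4 [173 301   2   3] [0.4487 0.3216 0.052 ]
top ye [171.  255.4] 29 [168 253   7   6] [0.5508 0.316  0.1   ]
top ye [213.9 285.1] 34 [210 282   8   7] [0.4847 0.2203 0.1   ]
top ye [170.  295.1] 70 [166 289   9  13] [0.4636 0.3165 0.1   ]
side or [276.2 373.7] 417 [263 362  26  24] [0.4665 0.2419 0.052 ]
side or [198.4 392.4] 443 [185 380  26  25] [0.5307 0.3372 0.052 ]
side or [276.2 391.5] 42 [268 389  17   5] [0.444  0.2683 0.052 ]
side or [245.  411.3] 1052 [226 393  41  37] [0.4546 0.322  0.052 ]
side or [199.9 410.7] 38 [192 408  16   6] [0.5046 0.3595 0.052 ]
side or [248.2 438.5] 84 [234 434  27   8] [0.4197 0.3536 0.052 ]
side ye [274.3 356.9] 113 [269 351  11  14] [0.4625 0.2475 0.093 ]
side ye [194.1 375.4] 80 [190 368   9  17] [0.5269 0.342  0.093 ]
side ye [242.7 385.2] 289 [234 376  19  20] [0.4614 0.3143 0.093 ]
top gate [327.1 277.2] 29 [ 0.498  -0.0282] [-0.336  0.942] 0.022093978081368794
side gate [366.5 233.1] 23 [ 0.4964 -0.0337] [-0.367  0.93 ] 0.01931440382772824
green [445.3 298.5] 392 [ 0.451 -0.295  0.05 ]
```

View pics/c1.png

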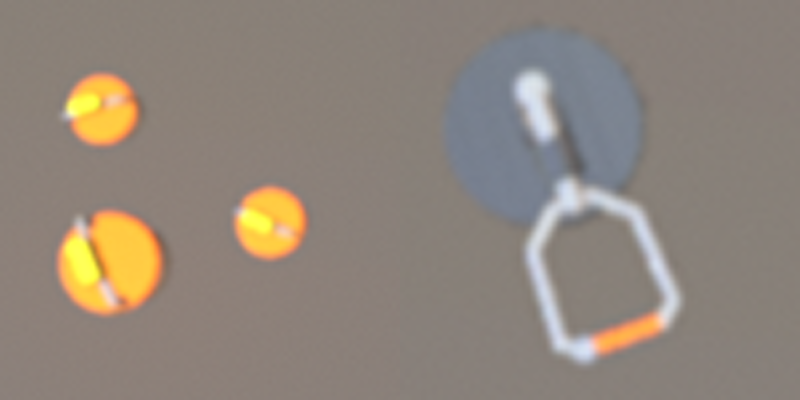

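The close crop confirms the choice: the large jar's cap is about 1.5 times as wide as the others. Its eye and tab run at a yaw of about 23°, and the hook's x axis is at about 21°. I'll set out to above the jar.

```bash
cat >> h.py <<'E'
from scipy.spatial.transform import Rotation as Ro
def inc(pos,yaw,ref=None):
    s=robot.observe(); R=Ro.from_euler('xyz',s['tool_rot'] if ref is None else ref[1]); p=np.array(s['tool_pos'] if ref is None else ref[0])
    best=None
    for k in(0,180,-180):
        G=Ro.from_euler('xyz',[np.pi,0,np.radians(yaw+k)]); rv=np.degrees((R.inv()*G).as_rotvec())
        print(k,'dpos cm',(R.inv().apply(np.array(pos)-p)*100).round(2),'dr',rv.round(1))
E
python3 - <<'E'
from h import *
s=robot.observe(); print(s['tool_rot'],s['tool_pos'],s['qpos'],s['opening'])
for p in((.38,-.25,.26),(.42,.08,.26),(.463,.3155,.23)): inc(p,23.4)
E
```

```text
[-3.14021465e+00 -1.64453385e-04  3.38811835e-01] [ 0.17442264 -0.49478992  0.22611115] [-1.37800154e+00  3.42656450e-01  1.52492592e+00 -3.95050854e-05
  1.27539755e+00 -1.46005632e-01] 0.09168511986697205
0 dpos cm [ 27.53 -16.26  -3.36] dr [-0.1 -0.  -4. ]
180 dpos cm [ 27.53 -16.26  -3.36] dr [-0.00e+00  1.00e-01  1.76e+02]
-180 dpos cm [ 27.53 -16.26  -3.36] dr [-0.00e+00  1.00e-01  1.76e+02]
0 dpos cm [ 42.27 -46.05  -3.32] dr [-0.1 -0.  -4. ]
180 dpos cm [ 42.27 -46.05  -3.32] dr [-0.00e+00  1.00e-01  1.76e+02]
-180 dpos cm [ 42.27 -46.05  -3.32] dr [-0.00e+00  1.00e-01  1.76e+02]
0 dpos cm [ 54.15 -66.83  -0.29] dr [-0.1 -0.  -4. ]
180 dpos cm [ 54.15 -66.83  -0.29] dr [-0.00e+00  1.00e-01  1.76e+02]
-180 dpos cm [ 54.15 -66.83  -0.29] dr [-0.00e+00  1.00e-01  1.76e+02]
```

Emit:
{"name": "step_arm", "arguments": {"increments": [{"delta_pos": [5.5, -3.2, -0.7], "dr": [0, 0, 0], "fingers": -1}, {"delta_pos": [11, -6.5, -1.4], "dr": [0, 0, 0], "fingers": -1}, {"delta_pos": [16.5, -9.8, -2], "dr": [0, 0, 0], "fingers": -1}, {"delta_pos": [22, -13, -2.7], "dr": [0, 0, -2], "fingers": -1}, {"delta_pos": [27.5, -16.3, -3.4], "dr": [0, 0, -4], "fingers": -1}]}}

```text
time: 0.72
tool_pos: [0.3749, -0.2552, 0.2598]
tool_rot: [-3.142, 0.0, 0.409]
contact_force: [0.4, -0.4, -0.6]
opening: 0.0915
grip_force: 0.0
```

```bash
python3 - <<'E'
from h import *
s=robot.observe(); print(s['tool_rot'],s['tool_pos'])
for p in((.42,.08,.26),(.463,.3155,.23)): inc(p,23.4)
E
```

```text
[-3.14154894e+00  6.95420799e-05  4.09450956e-01] [ 0.37487016 -0.2551605   0.25983486]
0 dpos cm [ 1.748e+01 -2.895e+01 -2.000e-02] dr [-0.   0.   0.1]
180 dpos cm [ 1.748e+01 -2.895e+01 -2.000e-02] dr [  -0.    -0.  -179.9]
-180 dpos cm [ 1.748e+01 -2.895e+01 -2.000e-02] dr [  -0.    -0.  -179.9]
0 dpos cm [ 30.8  -48.84   2.98] dr [-0.   0.   0.1]
180 dpos cm [ 30.8  -48.84   2.98] dr [  -0.    -0.  -179.9]
-180 dpos cm [ 30.8  -48.84   2.98] dr [  -0.    -0.  -179.9]
```

Emit:
{"name": "step_arm", "arguments": {"increments": [{"delta_pos": [3.2, -5.3, 0], "dr": [0, 0, 0], "fingers": -1}, {"delta_pos": [6.4, -10.6, 0], "dr": [0, 0, 0], "fingers": -1}, {"delta_pos": [9.6, -15.9, 0], "dr": [0, 0, 0], "fingers": -1}, {"delta_pos": [9.6, -15.9, 0], "dr": [0, 0, 0], "fingers": -1}, {"delta_pos": [9.6, -15.9, 0], "dr": [0, 0, 0], "fingers": -1}]}}

```text
time: 1.35
tool_pos: [0.3989, -0.073, 0.2596]
tool_rot: [3.141, 0.0, 0.41]
contact_force: [-0.7, -0.3, 0.2]
opening: 0.0917
grip_force: 0.0
```

```bash
python3 - <<'E'
from h import *
im,P=shot('wrist','w1.png')
np.savez('w1.npz',**{k:np.array(v) for k,v in P.items()})
s=robot.observe(); print(s['tool_rot'],s['tool_pos'],np.round(P['T'],3).tolist())
print(proj(P,(.497,-.03,.14)))
for p in((.42,.08,.26),(.463,.3155,.23)): inc(p,23.4)
E
```

```text
[3.14125914e+00 3.97337493e-04 4.07980407e-01] [ 0.39889486 -0.07363764  0.25962656] [[0.398, -0.889, -0.225, 0.459], [-0.917, -0.386, -0.099, -0.046], [0.001, 0.245, -0.969, 0.418], [0.0, 0.0, 0.0, 1.0]]
[320.51529392  91.84962109]
0 dpos cm [  8.03 -13.27  -0.04] dr [ 0.  0. -0.]
180 dpos cm [  8.03 -13.27  -0.04] dr [  0.  -0. 180.]
-180 dpos cm [  8.03 -13.27  -0.04] dr [  0.  -0. 180.]
0 dpos cm [ 21.32 -33.18   2.94] dr [ 0.  0. -0.]
180 dpos cm [ 21.32 -33.18   2.94] dr [  0.  -0. 180.]
-180 dpos cm [ 21.32 -33.18   2.94] dr [  0.  -0. 180.]
```

View pics/w1.png

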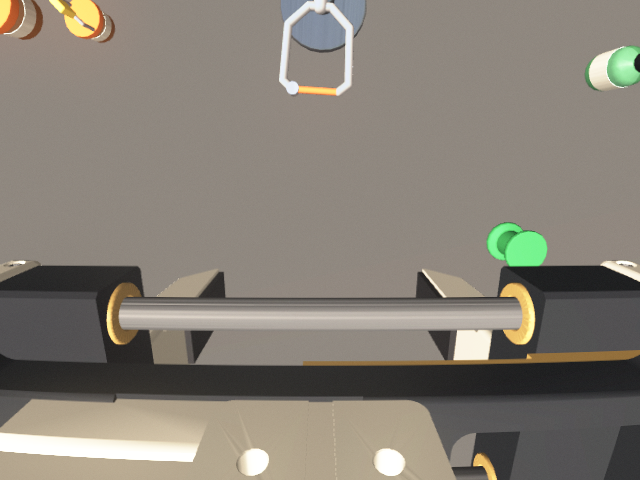

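The wrist view shows the hook well: pivot knob at about (292,88), orange gate to (338,92), back bar centre at about (320,6), side bars at x≈284 and 350. I'll measure the mouth and yaw.

```bash
python3 - <<'E'
from h import *
P=dict(np.load('w1.npz'))
im=cv2.imread('pics/w1.png'); hsv=cv2.cvtColor(im,cv2.COLOR_BGR2HSV)
m=cv2.inRange(hsv,(5,150,120),(21,255,255)); m[:70]=0;m[110:]=0;m[:,:270]=0;m[:,370:]=0
p=np.argwhere(m)[:,::-1].astype(float); w=np.array([onz(P,q,.14) for q in p])[:,:2]; mu=w.mean(0); u=np.linalg.svd(w-mu)[2][0]; u*=np.sign(u[1]); t=(w-mu)@u
print('gate',p.min(0),p.max(0),mu.round(4),u.round(3),t.min(),t.max(),'yaw',np.degrees(np.arctan2(-u[0],u[1])))
# bright steel loop: side bar centres by row
g=cv2.inRange(hsv,(0,0,130),(179,60,255))
for r in (40,55,70):
    x=np.flatnonzero(g[r,260:380])+260; L=x[x<318];R=x[x>318]
    a,b=[onz(P,(c.mean(),r),.14)[:2] for c in(L,R)]; print(r,L.min(),L.max(),R.min(),R.max(),((a+b)/2).round(4),np.linalg.norm(a-b).round(4))
piv=onz(P,(292,88),.142)[:2]; print('pivot',piv.round(4), 'y rel gate mean',(piv-mu)@u)
x=np.array([u[1],-u[0]])
print('back',(onz(P,(320,6),.14)[:2]-mu)@x, (onz(P,(320,6),.14)[:2]-mu)@u)
E
```

```text
gate [298.  86.] [334.  94.] [ 0.4961 -0.0273] [-0.357  0.934] -0.012902102031333771 0.013724896619729591 yaw 20.888511150908943
40 260 317 319 379 [ 0.5292 -0.0144] 0.0439
55 260 317 319 379 [ 0.5199 -0.0187] 0.0439
70 260 317 319 379 [ 0.5105 -0.0227] 0.0442
pivot [ 0.4909 -0.0099] y rel gate mean 0.018074571616511555
back 0.058092470645525016 0.00012361726809466349
```

Emit:
{"name": "step_arm", "arguments": {"increments": [{"delta_pos": [3.2, -5, 0], "dr": [0, 0, 0], "fingers": -1}, {"delta_pos": [6.4, -10, 0], "dr": [0, 0, 0], "fingers": -1}, {"delta_pos": [9.6, -15, 0.5], "dr": [0, 0, 0], "fingers": -1}, {"delta_pos": [12.3, -20.1, 1], "dr": [0, 0, 0], "fingers": -1}, {"delta_pos": [13.3, -25.1, 1], "dr": [0, 0, 0], "fingers": -1}]}}

```text
time: 2.02
tool_pos: [0.4224, 0.2106, 0.2489]
tool_rot: [3.141, 0.001, 0.405]
contact_force: [-0.4, -0.0, 0.3]
opening: 0.0919
grip_force: 0.0
```

```bash
python3 - <<'E'
from h import *
im,P=shot('wrist','w2.png')
np.savez('w2.npz',**{k:np.array(v) for k,v in P.items()})
s=robot.observe(); print(s['tool_rot'],s['tool_pos'],proj(P,(.463,.3155,.1)))
hsv=cv2.cvtColor(im,cv2.COLOR_RGB2HSV); m=cv2.inRange(hsv,(25,150,120),(34,255,255)); k,l,st,c=cv2.connectedComponentsWithStats(m)
for i in range(1,k):
    if st[i,4]>60: print(c[i],st[i],onz(P,c[i],.1).round(4))
E
```

```text
[-3.13814573e+00  4.51318470e-04  4.08387370e-01] [0.4203846  0.21526041 0.24907073] [224.89115294 133.49844559]
```

View pics/w2.png

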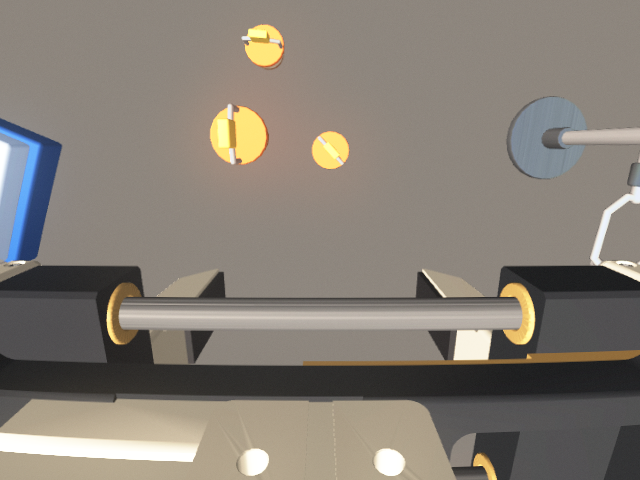

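The view shows the large jar at (238,135) with its tab at (225,133), matching the projected estimate. Its wire runs from about (231,106) to (234,162).

```bash
python3 - <<'E'
from h import *
P=dict(np.load('w2.npz')); im=cv2.imread('pics/w2.png'); hsv=cv2.cvtColor(im,cv2.COLOR_BGR2HSV)
print(hsv[133,224],hsv[133,250],hsv[133,219])
m=cv2.inRange(hsv,(23,100,120),(34,255,255)); m[:100]=0;m[170:]=0;m[:,:205]=0;m[:,250:]=0
k,l,st,c=cv2.connectedComponentsWithStats(m); i=1+st[1:,4].argmax(); print(c[i],st[i])
p=np.argwhere(l==i)[:,::-1].astype(np.float32); r=cv2.minAreaRect(p); print(r); b=cv2.boxPoints(r)
print([onz(P,q,.106)[:2].round(4).tolist() for q in b])
a,d=onz(P,(231,107),.076),onz(P,(234,161),.076); e=a-d; print('legs',a,d,np.linalg.norm(e),np.degrees(np.arctan2(e[1],e[0])),(a+d)/2)
m=cv2.inRange(hsv,(5,120,120),(34,255,255)); m[:95]=0;m[175:]=0;m[:,:200]=0;m[:,280:]=0
(cx,cy),rr=cv2.minEnclosingCircle(np.argwhere(cv2.morphologyEx(m,cv2.MORPH_OPEN,np.ones((5,5))))[:,::-1].astype(np.float32).reshape(-1,1,2)); print('cap',cx,cy,rr,onz(P,(cx,cy),.05))
print('cap lines', onz(P,(239,135),.05), np.linalg.norm(onz(P,(239,106),.05)-onz(P,(239,164),.05)))
E
```

```text
[ 30  78 255] [ 25 131 255] [ 30  72 255]
[242.86819484 134.27363897] [235 107  15  56 698]
((242.0, 134.5), (55.0, 14.0), 90.0)
[[0.4861, 0.3135], [0.4905, 0.303], [0.4496, 0.2875], [0.445, 0.2983]]
legs [0.48509965 0.32440735 0.076     ] [0.44171747 0.30552847 0.076     ] 0.04731199735285326 23.517518295642805 [0.46340856 0.31496791 0.076     ]
cap 238.85821533203125 134.52984619140625 30.154468536376953 [0.46418355 0.31526779 0.05      ]
cap lines [0.4638208 0.3149846 0.05     ] 0.05488661421943865
```

All three estimates put the jar at (0.4635, 0.315), yaw 23.5°, and the cap (55 mm) and leg spacing (47 mm) match. I'll grip the tab high, with the TCP at z = 85 mm, so the fingertips stay clear of the hook bar later.

```bash
python3 - <<'E'
from h import *
inc((.4635,.315,.085),23.5)
E
```

```text
0 dpos cm [ 7.93 -7.38 16.43] dr [-0.2  0.  -0.1]
180 dpos cm [ 7.93 -7.38 16.43] dr [  0.    0.3 179.9]
-180 dpos cm [ 7.93 -7.38 16.43] dr [  0.    0.3 179.9]
```

Emit:
{"name": "step_arm", "arguments": {"increments": [{"delta_pos": [4, -3.7, 1], "dr": [0, 0, 0], "fingers": -1}, {"delta_pos": [7.9, -7.4, 3], "dr": [0, 0, 0], "fingers": -1}, {"delta_pos": [7.9, -7.4, 7.5], "dr": [0, 0, 0], "fingers": -1}, {"delta_pos": [7.9, -7.4, 12], "dr": [0, 0, 0], "fingers": -1}, {"delta_pos": [7.9, -7.4, 14], "dr": [0, 0, 0], "fingers": -1}]}}

```text
time: 2.7
tool_pos: [0.4644, 0.307, 0.1065]
tool_rot: [3.141, 0.005, 0.406]
contact_force: [-0.0, 0.0, 0.1]
opening: 0.0916
grip_force: 0.0
```

```bash
python3 - <<'E'
from h import *
print(robot.observe()['tool_pos']); inc((.4635,.315,.085),23.5)
E
```

```text
[0.46435774 0.30695314 0.10647383]
0 dpos cm [ 0.25 -0.77  2.15] dr [ 0.   0.3 -0.3]
180 dpos cm [ 0.25 -0.77  2.15] dr [  0.5  -0.  179.7]
-180 dpos cm [ 0.25 -0.77  2.15] dr [  0.5  -0.  179.7]
```

Emit:
{"name": "step_arm", "arguments": {"increments": [{"delta_pos": [0, 0, 0], "dr": [0, 0, 0], "fingers": -0.5}, {"delta_pos": [0, 0, 0], "dr": [0, 0, 0], "fingers": -0.5}, {"delta_pos": [0, 0, 0], "dr": [0, 0, 0], "fingers": -0.5}, {"delta_pos": [0, 0, 0], "dr": [0, 0, 0], "fingers": -0.5}, {"delta_pos": [0, 0, 0], "dr": [0, 0, 0], "fingers": -0.5}]}}

```text
time: 3.32
tool_pos: [0.4645, 0.3097, 0.1102]
tool_rot: [3.142, -0.001, 0.409]
contact_force: [0.2, 0.2, -0.4]
opening: 0.0691
grip_force: 0.0
```

```bash
python3 - <<'E'
from h import *
im,P=shot('wrist','w3.png'); np.savez('w3.npz',**{k:np.array(v) for k,v in P.items()})
print(robot.observe()['tool_pos']); inc((.4635,.315,.085),23.5)
print(proj(P,(.4635,.315,.106)),proj(P,(.4855,.3246,.076)),proj(P,(.4415,.3054,.076)))
E
```

```text
[0.46439566 0.30971384 0.1100553 ]
0 dpos cm [ 0.13 -0.52  2.51] dr [ 0.  -0.  -0.1]
180 dpos cm [ 0.13 -0.52  2.51] dr [-1.000e-01 -0.000e+00  1.799e+02]
-180 dpos cm [ 0.13 -0.52  2.51] dr [-1.000e-01 -0.000e+00  1.799e+02]
[310.94895539 285.07624961] [311.87356421 224.35300602] [312.58301627 304.30424253]
```

View pics/w3.png

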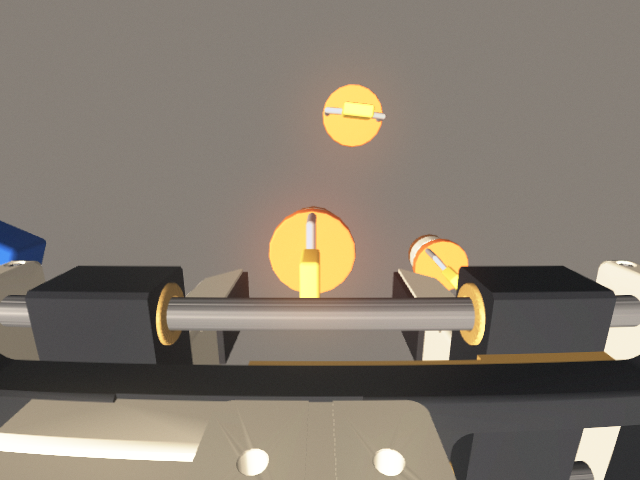

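The tab is at (310,275) as predicted, 5 mm off centre. I'll correct that, descend and close.

Emit:
{"name": "step_arm", "arguments": {"increments": [{"delta_pos": [0.1, -0.5, 0.5], "dr": [0, 0, 0], "fingers": -0.5}, {"delta_pos": [0.1, -0.5, 1.5], "dr": [0, 0, 0], "fingers": -0.5}, {"delta_pos": [0.1, -0.5, 2.5], "dr": [0, 0, 0], "fingers": -0.5}, {"delta_pos": [0.1, -0.5, 2.5], "dr": [0, 0, 0], "fingers": -0.5}, {"delta_pos": [0.1, -0.5, 2.5], "dr": [0, 0, 0], "fingers": -0.5}]}}

```text
time: 4.0
tool_pos: [0.4633, 0.3146, 0.0846]
tool_rot: [3.141, 0.0, 0.409]
contact_force: [-0.9, -0.3, -0.2]
opening: 0.0688
grip_force: 0.0
```

Emit:
{"name": "step_arm", "arguments": {"increments": [{"delta_pos": [0, 0, 0], "dr": [0, 0, 0], "fingers": 0.3}, {"delta_pos": [0, 0, 0], "dr": [0, 0, 0], "fingers": 1}, {"delta_pos": [0, 0, 0], "dr": [0, 0, 0], "fingers": 1}, {"delta_pos": [0, 0, 0], "dr": [0, 0, 0], "fingers": 1}, {"delta_pos": [0, 0, 0], "dr": [0, 0, 0], "fingers": 1}], "newtons": 50}}

```text
time: 4.62
tool_pos: [0.4633, 0.3146, 0.0847]
tool_rot: [3.142, -0.0, 0.409]
contact_force: [0.4, -0.2, 0.4]
opening: 0.0233
grip_force: 0.0
```

Emit:
{"name": "step_arm", "arguments": {"increments": [{"delta_pos": [0, 0, 0], "dr": [0, 0, 0], "fingers": 1}, {"delta_pos": [0, 0, 0], "dr": [0, 0, 0], "fingers": 1}, {"delta_pos": [0, 0, 0], "dr": [0, 0, 0], "fingers": 1}, {"delta_pos": [0, 0, 0], "dr": [0, 0, 0], "fingers": 1}, {"delta_pos": [0, 0, -1], "dr": [0, 0, 0], "fingers": 1}]}}

```text
time: 5.25
tool_pos: [0.4627, 0.3143, 0.0943]
tool_rot: [3.141, 0.002, 0.409]
contact_force: [-0.4, -0.2, -1.5]
opening: 0.0094
grip_force: 50.0
```

```bash
python3 - <<'E'
from h import *
s=robot.observe(); print(s['tool_pos'],s['opening'],s['grip_force'])
h=np.radians(20.9); x=np.array([np.cos(h),np.sin(h)]); m=np.array([.496,-.0275])
for d in(.075,):
    inc((*(m-x*d),.22),20.9)
    print(m-x*d)
E
```

```text
[0.4626712  0.3142539  0.09427167] 0.009362277883123165 49.997735023498535
0 dpos cm [-18.04  32.36 -12.53] dr [0.  0.1 2.5]
180 dpos cm [-18.04  32.36 -12.53] dr [  -0.2    0.  -177.5]
-180 dpos cm [-18.04  32.36 -12.53] dr [  -0.2    0.  -177.5]
[ 0.42593466 -0.05425535]
```

Tab gripped (9.4 mm, 50 N). I'll lift it clear of the small jars and carry it to a standoff 75 mm before the mouth.

Emit:
{"name": "step_arm", "arguments": {"increments": [{"delta_pos": [0, 0, -4], "dr": [0, 0, 0], "fingers": 1}, {"delta_pos": [-1, 1, -8], "dr": [0, 0, 0], "fingers": 1}, {"delta_pos": [-3.5, 4.5, -11], "dr": [0, 0, 0], "fingers": 1}, {"delta_pos": [-6.5, 9, -12.5], "dr": [0, 0, 1], "fingers": 1}, {"delta_pos": [-9, 14, -12.5], "dr": [0, 0, 2.5], "fingers": 1}]}}

```text
time: 5.88
tool_pos: [0.4364, 0.1493, 0.2218]
tool_rot: [3.141, -0.004, 0.366]
contact_force: [0.8, -0.9, -1.3]
opening: 0.0098
grip_force: 50.0
```

Emit:
{"name": "step_arm", "arguments": {"increments": [{"delta_pos": [-3, 5, 0], "dr": [0, 0, 0], "fingers": 1}, {"delta_pos": [-6, 10, 0], "dr": [0, 0, 0], "fingers": 1}, {"delta_pos": [-8, 14.5, 0], "dr": [0, 0, 0], "fingers": 1}, {"delta_pos": [-9, 17, 0], "dr": [0, 0, 0], "fingers": 1}, {"delta_pos": [-9, 17.5, 0], "dr": [0, 0, 0], "fingers": 1}]}}

```text
time: 6.5
tool_pos: [0.4147, -0.0466, 0.2204]
tool_rot: [3.141, -0.001, 0.362]
contact_force: [-0.1, -0.3, -1.2]
opening: 0.0094
grip_force: 50.0
```

Emit:
{"name": "step_arm", "arguments": {"increments": [{"delta_pos": [0, 0, 0], "dr": [0, 0, 0], "fingers": 1}, {"delta_pos": [0, 0, 0], "dr": [0, 0, 0], "fingers": 1}, {"delta_pos": [0, 0, 0], "dr": [0, 0, 0], "fingers": 1}, {"delta_pos": [0, 0, 0], "dr": [0, 0, 0], "fingers": 1}, {"delta_pos": [0, 0, 0], "dr": [0, 0, 0], "fingers": 1}]}}

```text
time: 7.12
tool_pos: [0.4147, -0.045, 0.2197]
tool_rot: [3.142, 0.0, 0.366]
contact_force: [-0.1, -0.2, -0.9]
opening: 0.01
grip_force: 50.0
```

```bash
python3 - <<'E'
from h import *
s=robot.observe(); print(s['tool_pos'],s['opening'],s['grip_force'],s['contact_force'])
im,P=shot('wrist','w4.png'); np.savez('w4.npz',**{k:np.array(v) for k,v in P.items()}); shot('side','s4.png')
inc((.426,-.0543,.161),20.9); print(proj(P,(.496,-.0275,.14)))
E
```

```text
[ 0.41468477 -0.0449704   0.21970901] 0.009977812823155522 49.997751116752625 [-0.12792995 -0.16506759 -0.87758333]
0 dpos cm [0.73 1.26 5.87] dr [0. 0. 0.]
180 dpos cm [0.73 1.26 5.87] dr [  -0.    0. -180.]
-180 dpos cm [0.73 1.26 5.87] dr [  -0.    0. -180.]
[341.01088444 122.96341778]
```

View pics/w4.png

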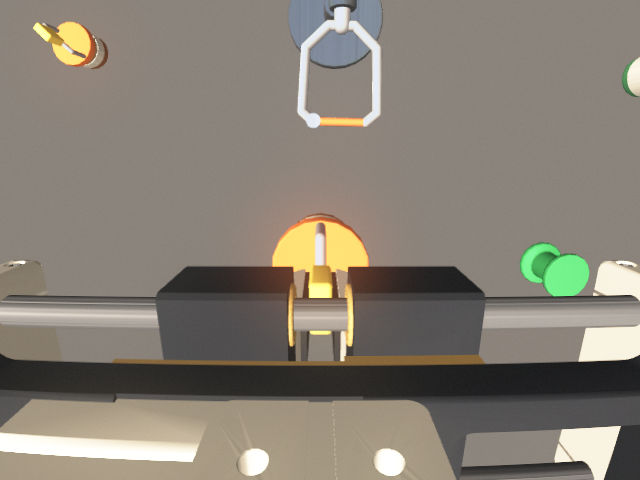

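The picture shows the jar held upright with its leading leg at (320,230) and the gate centred near (342,121), against a projected (341,123). I'll shift sideways 12.6 mm and lower to the push height.

Emit:
{"name": "step_arm", "arguments": {"increments": [{"delta_pos": [0.3, 0.6, 1], "dr": [0, 0, 0], "fingers": 1}, {"delta_pos": [0.7, 1.3, 3], "dr": [0, 0, 0], "fingers": 1}, {"delta_pos": [0.7, 1.3, 5.9], "dr": [0, 0, 0], "fingers": 1}, {"delta_pos": [0.7, 1.3, 5.9], "dr": [0, 0, 0], "fingers": 1}, {"delta_pos": [0.7, 1.3, 5.9], "dr": [0, 0, 0], "fingers": 1}]}}

```text
time: 7.85
tool_pos: [0.4264, -0.0551, 0.1612]
tool_rot: [3.141, -0.001, 0.365]
contact_force: [0.2, -0.5, -1.6]
opening: 0.0096
grip_force: 50.0
```

Emit:
{"name": "step_arm", "arguments": {"increments": [{"delta_pos": [0.7, 0, 0], "dr": [0, 0, 0], "fingers": 1}, {"delta_pos": [1.4, 0, 0], "dr": [0, 0, 0], "fingers": 1}, {"delta_pos": [2.1, 0, 0], "dr": [0, 0, 0], "fingers": 1}, {"delta_pos": [2.8, 0, 0], "dr": [0, 0, 0], "fingers": 1}, {"delta_pos": [2.8, 0, 0], "dr": [0, 0, 0], "fingers": 1}]}}

```text
time: 8.48
tool_pos: [0.4525, -0.0447, 0.1607]
tool_rot: [3.141, -0.0, 0.366]
contact_force: [-0.5, 0.3, -2.0]
opening: 0.0098
grip_force: 50.0
```

```bash
python3 - <<'E'
from h import *
s=robot.observe(); print(s['tool_pos'],s['contact_force'])
h=np.radians(20.9); d=np.array(s['tool_pos'][:2])-[.496,-.0275]; print('hook frame',d@[np.cos(h),np.sin(h)],d@[-np.sin(h),np.cos(h)])
a,P=shot('side','s5.png'); b,Q=shot('wrist','w5.png')
cv2.imwrite('pics/c5.png',np.hstack([cv2.resize(a[180:320,270:410],(400,400),interpolation=2),cv2.resize(b[90:290,220:420],(400,400),interpolation=2)])[:,:,::-1])
E
```

```text
[ 0.45250348 -0.04468101  0.1606719 ] [-0.4929735   0.3394969  -1.99587688]
hook frame -0.04676376276650132 -0.0005337152619819563
```

View pics/c5.png

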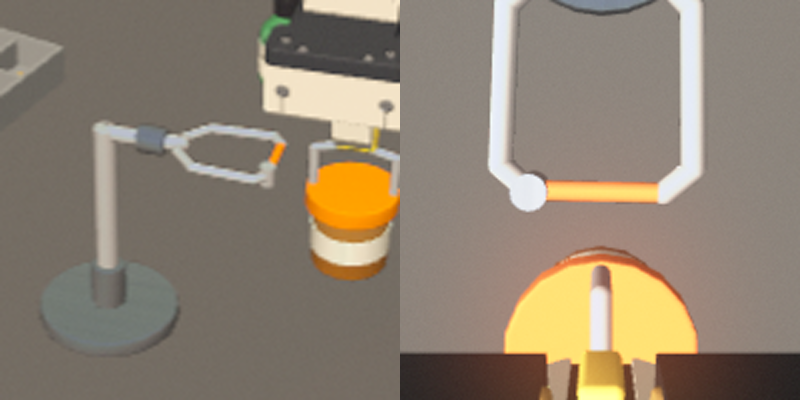

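The crop shows the leg in line with the middle of the gate and level with it, the bar at mid-height of the eye's window. Now I push.

Emit:
{"name": "step_arm", "arguments": {"increments": [{"delta_pos": [0.8, 0, 0], "dr": [0, 0, 0], "fingers": 1}, {"delta_pos": [1.6, 0, 0], "dr": [0, 0, 0], "fingers": 1}, {"delta_pos": [2.2, 0, 0], "dr": [0, 0, 0], "fingers": 1}, {"delta_pos": [2.8, 0, 0], "dr": [0, 0, 0], "fingers": 1}, {"delta_pos": [3.4, 0, 0], "dr": [0, 0, 0], "fingers": 1}]}}

```text
time: 9.2
tool_pos: [0.4826, -0.0326, 0.1601]
tool_rot: [-3.14, 0.004, 0.365]
contact_force: [-4.8, -2.5, -1.8]
opening: 0.0094
grip_force: 50.0
```

Emit:
{"name": "step_arm", "arguments": {"increments": [{"delta_pos": [0.6, 0, 0], "dr": [0, 0, 0], "fingers": 1}, {"delta_pos": [1.2, 0, 0], "dr": [0, 0, 0], "fingers": 1}, {"delta_pos": [1.8, 0, 0], "dr": [0, 0, 0], "fingers": 1}, {"delta_pos": [2.3, 0, 0], "dr": [0, 0, 0], "fingers": 1}, {"delta_pos": [2.6, 0, 0], "dr": [0, 0, 0], "fingers": 1}]}}

```text
time: 9.82
tool_pos: [0.5088, -0.023, 0.1609]
tool_rot: [-3.142, -0.001, 0.365]
contact_force: [-0.2, -0.0, -2.1]
opening: 0.0095
grip_force: 50.0
```

```bash
cat > st.py <<'E'
from h import *
import sys
s=robot.observe(); print(s['tool_pos'],s['tool_rot'],s['contact_force'])
h=np.radians(20.9); d=np.array(s['tool_pos'][:2])-[.496,-.0275]; print('hook frame',d@[np.cos(h),np.sin(h)],d@[-np.sin(h),np.cos(h)])
n=sys.argv[1]
a,P=shot('side',f's{n}.png'); b,Q=shot('wrist',f'w{n}.png')
cv2.imwrite(f'pics/c{n}.png',np.hstack([cv2.resize(a[180:320,270:410],(400,400),interpolation=2),cv2.resize(b[90:290,220:420],(400,400),interpolation=2)])[:,:,::-1])
E
python3 st.py 6
```

```text
[ 0.50883697 -0.02296159  0.16088413] [-3.14150940e+00 -1.29457246e-03  3.65076505e-01] [-0.16477948 -0.02494689 -2.09613728]
hook frame 0.013611377858330201 -0.00033963169259634384
```

View pics/c6.png

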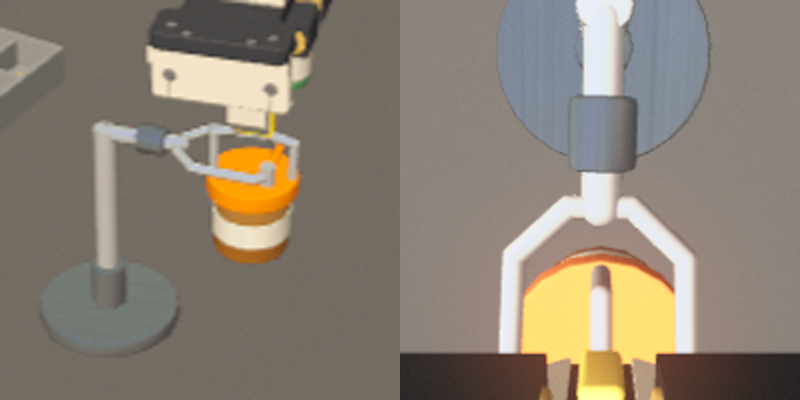

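The contact force rose to about 5 N and then fell to zero. The crop shows the leading leg inside the loop and the orange gate shut again at (275,155). Next I centre the eye over the gate and lower it until the gate takes the weight.

Emit:
{"name": "step_arm", "arguments": {"increments": [{"delta_pos": [-0.5, 0, 0], "dr": [0, 0, 0], "fingers": 1}, {"delta_pos": [-1, 0, 0], "dr": [0, 0, 0], "fingers": 1}, {"delta_pos": [-1.4, 0, 0.3], "dr": [0, 0, 0], "fingers": 1}, {"delta_pos": [-1.4, 0, 0.7], "dr": [0, 0, 0], "fingers": 1}, {"delta_pos": [-1.4, 0, 1], "dr": [0, 0, 0], "fingers": 1}]}}

```text
time: 10.55
tool_pos: [0.4949, -0.0285, 0.1504]
tool_rot: [-3.142, 0.0, 0.365]
contact_force: [-0.2, -0.2, -1.8]
opening: 0.0098
grip_force: 50.0
```

Emit:
{"name": "step_arm", "arguments": {"increments": [{"delta_pos": [0, 0, 0.1], "dr": [0, 0, 0], "fingers": 1}, {"delta_pos": [0, 0, 0.1], "dr": [0, 0, 0], "fingers": 1}, {"delta_pos": [0, 0, 0.2], "dr": [0, 0, 0], "fingers": 1}, {"delta_pos": [0, 0, 0.2], "dr": [0, 0, 0], "fingers": 1}, {"delta_pos": [0, 0, 0.2], "dr": [0, 0, 0], "fingers": 1}]}}

```text
time: 11.18
tool_pos: [0.495, -0.0285, 0.1488]
tool_rot: [3.141, -0.0, 0.365]
contact_force: [0.4, 0.1, -0.7]
opening: 0.0099
grip_force: 50.0
```

Emit:
{"name": "step_arm", "arguments": {"increments": [{"delta_pos": [0, 0, 0.05], "dr": [0, 0, 0], "fingers": 1}, {"delta_pos": [0, 0, 0.1], "dr": [0, 0, 0], "fingers": 1}, {"delta_pos": [0, 0, 0.1], "dr": [0, 0, 0], "fingers": 1}, {"delta_pos": [0, 0, 0.1], "dr": [0, 0, 0], "fingers": 1}, {"delta_pos": [0, 0, 0.1], "dr": [0, 0, 0], "fingers": 1}]}}

```text
time: 11.8
tool_pos: [0.4951, -0.0285, 0.1479]
tool_rot: [3.141, -0.0, 0.365]
contact_force: [-2.1, -0.6, 2.7]
opening: 0.0097
grip_force: 50.0
```

```bash
python3 st.py 7
```

```text
[ 0.49506547 -0.02848814  0.14788606] [ 3.14131920e+00 -2.34971924e-04  3.64995020e-01] [-2.07233003 -0.59636798  2.65442853]
hook frame -0.0012255461296263965 -0.000589748389441687
```

It's supported on the gate (force now +2.7 N upward). I ease up slightly and open the fingers.

Emit:
{"name": "step_arm", "arguments": {"increments": [{"delta_pos": [0, 0, -0.05], "dr": [0, 0, 0], "fingers": 1}, {"delta_pos": [0, 0, -0.05], "dr": [0, 0, 0], "fingers": 1}, {"delta_pos": [0, 0, -0.05], "dr": [0, 0, 0], "fingers": 1}, {"delta_pos": [0, 0, -0.05], "dr": [0, 0, 0], "fingers": 1}, {"delta_pos": [0, 0, -0.05], "dr": [0, 0, 0], "fingers": 1}], "newtons": 5}}

```text
time: 12.52
tool_pos: [0.495, -0.0285, 0.1482]
tool_rot: [3.142, 0.0, 0.365]
contact_force: [0.1, -0.3, -0.2]
opening: 0.01
grip_force: 5.0
```

Emit:
{"name": "step_arm", "arguments": {"increments": [{"delta_pos": [0, 0, 0], "dr": [0, 0, 0], "fingers": 0.7}, {"delta_pos": [0, 0, 0], "dr": [0, 0, 0], "fingers": 0.6}, {"delta_pos": [0, 0, 0], "dr": [0, 0, 0], "fingers": 0.4}, {"delta_pos": [0, 0, 0], "dr": [0, 0, 0], "fingers": 0.3}, {"delta_pos": [0, 0, 0], "dr": [0, 0, 0], "fingers": 0.3}]}}

```text
time: 13.15
tool_pos: [0.495, -0.0285, 0.1483]
tool_rot: [3.141, -0.0, 0.365]
contact_force: [-0.3, 0.4, -0.6]
opening: 0.0321
grip_force: 0.0
```

```bash
python3 st.py 8
```

```text
[ 0.49500422 -0.0284721   0.14825513] [ 3.14146661e+00 -2.13976533e-05  3.64941123e-01] [-0.29521213  0.37701667 -0.58083852]
hook frame -0.001277049763302568 -0.0005529058466160508
```

View pics/c8.png

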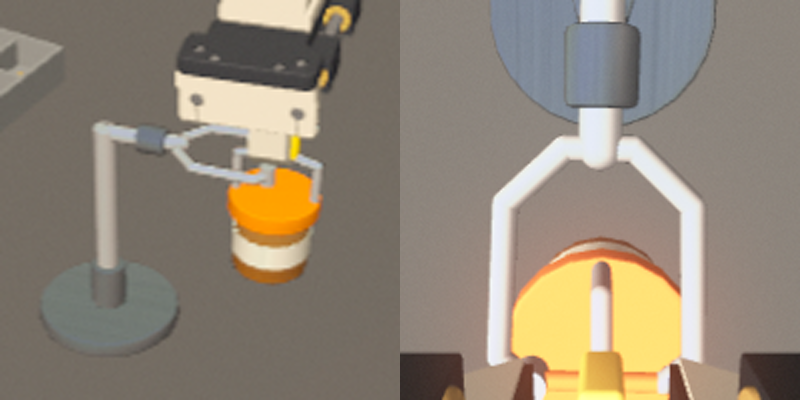

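The jar hangs upright on the shut gate with the fingers open to 32 mm. I withdraw straight up.

Emit:
{"name": "step_arm", "arguments": {"increments": [{"delta_pos": [0, 0, 0], "dr": [0, 0, 0], "fingers": 0}, {"delta_pos": [0, 0, -1], "dr": [0, 0, 0], "fingers": 0}, {"delta_pos": [0, 0, -3], "dr": [0, 0, 0], "fingers": 0}, {"delta_pos": [0, 0, -6], "dr": [0, 0, 0], "fingers": 0}, {"delta_pos": [0, 0, -10], "dr": [0, 0, 0], "fingers": 0}]}}

```text
time: 13.88
tool_pos: [0.4945, -0.0284, 0.2493]
tool_rot: [-3.141, 0.001, 0.365]
contact_force: [0.5, -0.1, 0.4]
opening: 0.0462
grip_force: 0.0
```

Emit:
{"name": "step_arm", "arguments": {"increments": [{"delta_pos": [-1, 0, 0], "dr": [0, 0, 0], "fingers": 0}, {"delta_pos": [-3, 0, -1], "dr": [0, 0, 0], "fingers": 0}, {"delta_pos": [-5, 0, -1], "dr": [0, 0, 0], "fingers": 0}, {"delta_pos": [-6, 0, -1], "dr": [0, 0, 0], "fingers": 0}, {"delta_pos": [-6, 0, -1], "dr": [0, 0, 0], "fingers": 0}]}}

```text
time: 14.5
tool_pos: [0.4385, -0.05, 0.2581]
tool_rot: [-3.141, 0.0, 0.364]
contact_force: [0.6, 0.1, -0.5]
opening: 0.0458
grip_force: 0.0
```

Emit:
{"name": "step_arm", "arguments": {"increments": [{"delta_pos": [0, 0, 0], "dr": [0, 0, 0], "fingers": 0}, {"delta_pos": [0, 0, 0], "dr": [0, 0, 0], "fingers": 0}, {"delta_pos": [0, 0, 0], "dr": [0, 0, 0], "fingers": 0}, {"delta_pos": [0, 0, 0], "dr": [0, 0, 0], "fingers": 0}, {"delta_pos": [0, 0, 0], "dr": [0, 0, 0], "fingers": 0}]}}

```text
time: 15.12
tool_pos: [0.439, -0.0498, 0.2582]
tool_rot: [3.142, 0.0, 0.365]
contact_force: [0.4, -0.3, 0.3]
opening: 0.0461
grip_force: 0.0
```

```bash
python3 st.py 9; python3 - <<'E'
from h import *
a,_=shot('side'); b,_=shot('side')
c=cv2.imread('pics/s9.png')[:,:,::-1]
r=np.s_[180:320,270:410]; print('motion',np.abs(a[r].astype(int)-c[r]).max(),np.abs(a[r].astype(int)-b[r]).max())
E
```

```text
[ 0.43899252 -0.04983166  0.25820173] [3.14153951e+00 4.15714011e-05 3.65095129e-01] [ 0.43381736 -0.26957488  0.28242581]
hook frame -0.06122319428620432 -0.0005256025762543971
motion 13 10
```

View pics/c9.png

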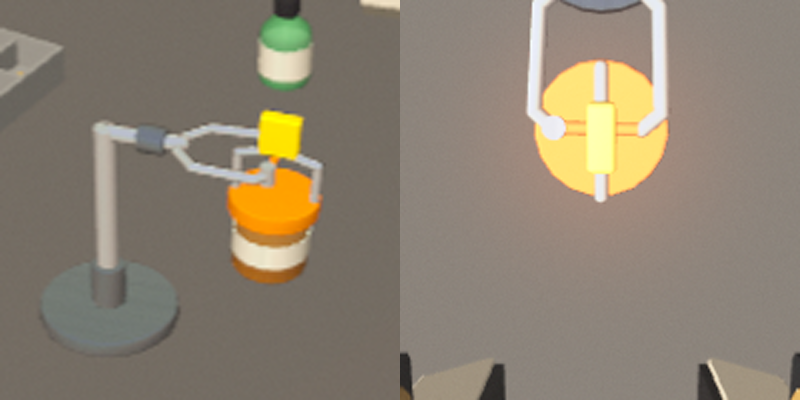

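The crop shows the jar hanging upright on the hook, with the roof over the shut gate and one leg inside and one outside. The frame differences are image noise only, and the robot is clear. Handing in.

```bash
python3 -c "
from h import *
print(robot.hand_in())"
```

```text
the job is handed in; nothing more can be done
None
```

The large amber jar hangs still and upright on the snap hook with the gate shut behind its eye's leg, the gripper is clear, the spool and bottle were not touched, and the job was handed in at about 15 s (no verdict was shown).

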